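Centre-punch the scribed circle on a bracket blank

ROBOT

A 6-joint arm with a two-finger parallel gripper is mounted at the origin on a cart in front of the work surface, level with it; the furniture and walls round the work are solid. World frame = base frame: x ahead of the robot, y to its left, z up, the work surface at z = 0. Lengths are in mm, angles in rad, forces in N, time in s.
With the tool pointing down it reaches from about 425 to 950 mm from the base axis. Payload 3.5 kg.
Tool frame: the origin (TCP) lies on the centre line of the jaws, within the pads' length; the fingertips stand 25 mm ahead of it and the grasp point (between the pads) lies 6 mm ahead of it (tip_extent is the distance from the TCP to the fingertips, in mm); z points along the fingers, y is the line along which they close (so a half turn about z gives the same grasp; the last joint's range is limited). The gripper opens to 85 mm and grips with 20 to 120 N. Pads are 22 mm wide; open, the fingers measure 114 mm over their backs; the gripper's body (76 mm by 85 mm) begins 54 mm behind the grasp point. The pads swing forward as they close: fully open they stand 13 mm farther back than shut.
Start: joints at [1.038, 0.286, 1.577, -0, 1.279, -0.15], TCP at [252.089, 626.145, 256.325] pointing down, gripper open.
Joint ranges: [-2.77, 2.77], [-0.9, 2.22], [0.21, 2.48], [-1.53, 4.67], [0.24, 2.81], [-2.84, 2.84]. Speed limits (rad/s): [2.79, 2.79, 3.14, 3.14, 3.14, 3.14].

INTERFACE

Orientations are given as a unit quaternion [w, x, y, z].
In Python, from bench import sense, snapshot, camera_params, hand_in, tip_extent gives the robot as it stands. The module is installed in compiled form; this text tells all that it offers.
- The arm moves only by the tool step_arm, never from a script. Its argument "commands" is text: rows parted by semicolons, each of 4 numbers parted by spaces: the shift along the world's x, y, z in cm, then the turn about the world's z in degrees. In form: tx ty tz spin; .... A call has 1 to 20 rows; each row is the pose to reach, as a shift and turn from the pose commanded when the call began; what a row does not reach only later rows make up. A row lasts 1/8 s, in which the tool goes at most 62.5 mm and 10.7 degrees, less where a joint would pass 70% of its speed; a pose out of reach is approached as far as the arm can. A call with a gripper value outside its range is refused whole. "gripper" is the finger opening in cm, from 0 to 8.54, set as the call begins (left out, the last holds). The fingers move at their own pace and stop on an object; the grip force is fixed at half the most. Time passes only in rows, so rows that repeat a pose let the fingers close. It gives the time, the measured TCP pose, the force, the opening and the grip force at its end, in the units of the state.
- sense(): the state, without advancing time (a new reading comes with each control period).
- snapshot(name): name is "scene" or "top"; returns (picture, depth): 384x512x3 uint8, red, green, blue; 384x512 float32, mm along the optical axis (not along the pixel's ray), 0 where there is no reading.
- camera_params(name): a dict with "fx", "fy", "cx", "cy" (pixels), "world_from_camera" (4x4, takes a point from camera to world coordinates). Camera axes: x right, y down, z forward; pixel columns grow to the right and rows downward; lengths in mm; the calibration is good to about 2 mm. A picture is of the moment at which its call begins. camera_params takes no time and is no camera call.
- hand_in(): hands the job in; it is judged then, once.
The state is a dict: "t": time; "joints": joint angles; "qd": joint speeds; "effort": joint torques, N m; "tcp_pos": TCP position; "tcp_rot": TCP orientation; "ft_force": force on the tool from outside, world axes, zero at the start; "wrist_torque": the same for the moment, N m; "grip_width": opening from 0.0 (shut) to 1.0 (fully open); "gripper_force": force on a finger pad.
Only numpy, scipy, OpenCV 4.12 (cv2) and the standard library are available. Lean on these libraries where they do the work, as an engineer would, in place of code of your own. Each camera call takes 0.05 s, during which the arm holds its last target. There are 200 camera calls.

TASK

Take the automatic centre punch out of its stand, set its point inside the small scribed circle on the bracket blank and, holding it upright, press straight down until its spring snaps; do not let it snap anywhere else. Then hang the punch back upright in its stand, collar on the rim, and let go. Leave the nozzles, the acrylic block and the brass weight where they are.

Things in the scene. Friction and masses are not known exactly. Their poses are not given: they have to be found in the camera images.
- punch: steel automatic centre punch, 112 mm, 0.25 kg, upright in the stand (3.5 mm play). Origin at its point with the nose out; z up the shank. Heights from the point: nose 7 mm thick with cone, 0-22; barrel widening from 10 to 17 mm, 22-44; dark collar 32 mm across, 44-50 (fingertips may rest on it); knurled grip 18 mm thick, the place to hold, 50-100; cap 21 mm, 100-112
- punch_nose (a joint): how far the nose is pushed into the barrel, m: 0 fully out, 0.014 at its stop. The push needed rises from 5 N to about 9 to 10 N at 7 mm, then the hidden spring lets go (snap) and it falls to about 4 to 5 N from 11 to 14 mm. Past 9.5 mm it has surely snapped. Lifted off, the nose springs out, armed again
- punch_tip (a point): the point of the punch, on the moving nose; z up the shank
- bench_block: fixed dark steel block 120 x 70 x 30 mm; on it an aluminium bracket blank 108 x 44 x 5 mm (top 35 mm above the bench) under a strap clamp across the middle (screws to 45 mm above the bench). One end of the blank has a 14 mm drilled hole, the other the scribed circle. Origin under the block's centre; x along it towards the circle, z up; any yaw
- mark (a point): centre of the scribed circle (16 mm diameter, with centre lines through it) on the blank's top, 28 mm from the block's centre along its x; z up
- punch_stand: fixed round steel punch stand: foot 64 mm across, upright tube 38 mm outside, bore 24 mm, rim 64 mm above the bench, bore floor 12 mm above the bench. Origin under its centre. With the collar on the rim the punch's origin is 20 mm above the bench. The big machine's console close behind it stands about 150 mm high; a rack stands close on the right of the bench
- stand_rim (a point): centre of the stand tube's mouth, 64 mm above the bench; z up
- nozzle_0: pale metal air nozzle, square foot 30 mm, 48 mm tall, loose bystander; origin under its centre
- acrylic_block: grey translucent block 50 x 85 x 30 mm, loose bystander; origin under its centre
- brass_weight: small brass weight 34 x 50 x 28 mm with a stub on top, loose bystander; origin under its centre
- nozzle_1: slim pale metal air nozzle, square foot 24 mm, 48 mm tall, loose bystander; origin under its centre
- nozzle_2: wide pale metal air nozzle, square foot 36 mm, 48 mm tall, loose bystander; origin under its centre

How it is judged:
By the outcome, as a careful person would: the job done as asked, in the order asked, and still so for the second after the job is handed in, with the robot touching nothing.
It also fails if it takes over 58 s, if anything falls off the work surface, if the arm or the gripper's body presses on something with over 40 N, if the wrist force passes 120 N, or if a joint passes its speed limit or range.

## Working session

There is one attempt and no reset: what is moved stays moved. The work goes in short steps, Python scripts to look and compute and a tool call to move; the robot and the scene stay as the last step left them, time stands still between calls to the robot, and variables do not carry over. Pictures are saved under pics/ and viewed, at most 10 in all, crops included, and the job is handed in when it is done.

Besides the shell and the picture viewer there is one more tool, called after "Request:" as a command line: name --argument value ..., lists and objects as JSON in quotes. step_arm: Moves the arm, as the interface text tells. Its arguments: {"type":"object","properties":{"commands":{"type":"string"},"gripper":{"type":"number"}},"required":["commands"]}

```bash
mkdir -p pics; cat > h.py <<'E'
import numpy as np,cv2
from bench import *
def ray(n,u,v):
    c=camera_params(n);M=np.array(c["world_from_camera"])
    d=M[:3,:3]@np.array([(u-c["cx"])/c["fx"],(v-c["cy"])/c["fy"],1.]);return M[:3,3],d
def onz(n,u,v,z):
    o,d=ray(n,u,v);return o+d*(z-o[2])/d[2]
def cloud(n,dep):
    c=camera_params(n);M=np.array(c["world_from_camera"])
    v,u=np.mgrid[:384,:512];P=np.stack([(u-c["cx"])/c["fx"]*dep,(v-c["cy"])/c["fy"]*dep,dep],-1)
    return P@M[:3,:3].T+M[:3,3]
def proj(n,p):
    c=camera_params(n);M=np.linalg.inv(np.array(c["world_from_camera"]));q=M[:3,:3]@np.array(p,float)+M[:3,3]
    return c["fx"]*q[0]/q[2]+c["cx"],c["fy"]*q[1]/q[2]+c["cy"]
def shot(n,tag):
    im,d=snapshot(n);np.savez(f"pics/{tag}.npz",im=im,d=d);return im,d
def save(im,name,k=1.5,box=None):
    if box: a,b,c,e=box; im=im[b:e,a:c]
    cv2.imwrite(f"pics/{name}.png",cv2.resize(im[...,::-1],None,fx=k,fy=k,interpolation=cv2.INTER_CUBIC))
E
python3 - <<'E'
from h import *
for n in("scene","top"):
    im,d=shot(n,n+"0");save(im,n+"0");c=camera_params(n);print(c["fx"],np.round(c["world_from_camera"],3).tolist())
print(sense(),tip_extent)
E
```

```text
369.30400398323934 [[0.541, -0.617, 0.572, 62.125], [-0.841, -0.404, 0.361, -416.898], [0.009, -0.676, -0.737, 786.677], [0.0, 0.0, 0.0, 1.0]]
394.7932191227492 [[0.03, -0.991, 0.133, 446.131], [-1.0, -0.03, -0.002, -66.013], [0.006, -0.133, -0.991, 1211.137], [0.0, 0.0, 0.0, 1.0]]
{'t': 0.1, 'joints': array([ 1.03799347e+00,  2.87119176e-01,  1.57798859e+00, -2.28400906e-05,
        1.27859304e+00, -1.50015696e-01]), 'qd': array([ 9.62030049e-06, -1.32381222e-03, -2.38961723e-03, -3.39431774e-04,
       -2.60956278e-03,  4.93233505e-04]), 'effort': array([ 3.34871329e-04, -4.07295728e+01, -2.93699455e+01, -1.40666712e-04,
        3.42468411e-03, -2.62166353e-06]), 'tcp_pos': array([251.8361389 , 625.69860852, 255.08010871]), 'tcp_rot': array([-3.42620886e-04,  1.90223867e-01,  9.81740174e-01, -9.96903445e-04]), 'ft_force': array([ 0.29280861, -0.35131669,  0.19829357]), 'wrist_torque': array([-0.02140567, -0.02252301, -0.03808473]), 'gripper_force': 0.0, 'grip_width': 1.003246491171651} 25.0
```

View pics/scene0.png

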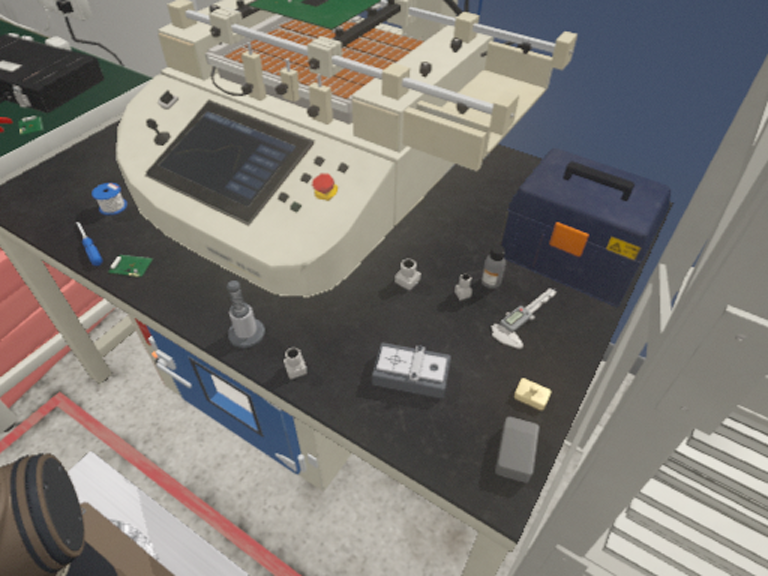

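View pics/top0.png

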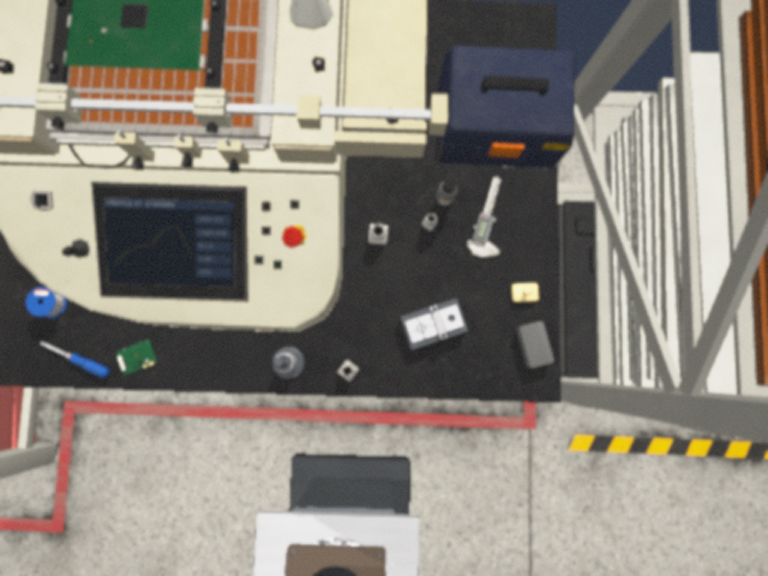

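The scene view shows the stand with the punch near (240,320), and the block with its circle near (397,359) and its hole near (433,367). In the top view the punch is at (289,362), the circle at (420,328) and the hole at (451,320). I'll crop both views to get finer pixel positions.

```bash
python3 - <<'E'
from h import *
a=np.load("pics/scene0.npz");b=np.load("pics/top0.npz")
def crop(im,x,y,w,h,k):return cv2.resize(im[y:y+h,x:x+w],(w*k,h*k),interpolation=cv2.INTER_CUBIC)
A=np.hstack([crop(a['im'],245,222,60,50,6),crop(a['im'],140,180,60,50,6)])
B=np.hstack([crop(b['im'],260,192,60,50,6),crop(b['im'],170,220,60,50,6)])
cv2.imwrite("pics/crops.png",np.vstack([A,B])[...,::-1])
for n,d in(("scene",a['d']),("top",b['d'])):
    P=cloud(n,d)
    for (u,v) in ([(264,239),(289,245),(157,188),(160,218)] if n=="scene" else [(280,219),(300,214),(192,240),(232,247),(252,156),(287,147)]):
        print(n,u,v,P[v,u].round(0))
E
```

```text
scene 264 239 [ 523. -154.   36.]
scene 289 245 [ 545. -213.   31.]
scene 157 188 [450. 108. 133.]
scene 160 218 [430. 102.  41.]
top 280 219 [ 517. -152.   36.]
top 300 214 [ 534. -212.   31.]
top 192 240 [447. 101.  67.]
top 232 247 [430. -13.  45.]
top 252 156 [703. -63.  49.]
top 287 147 [ 734. -168.   49.]
```

View pics/crops.png

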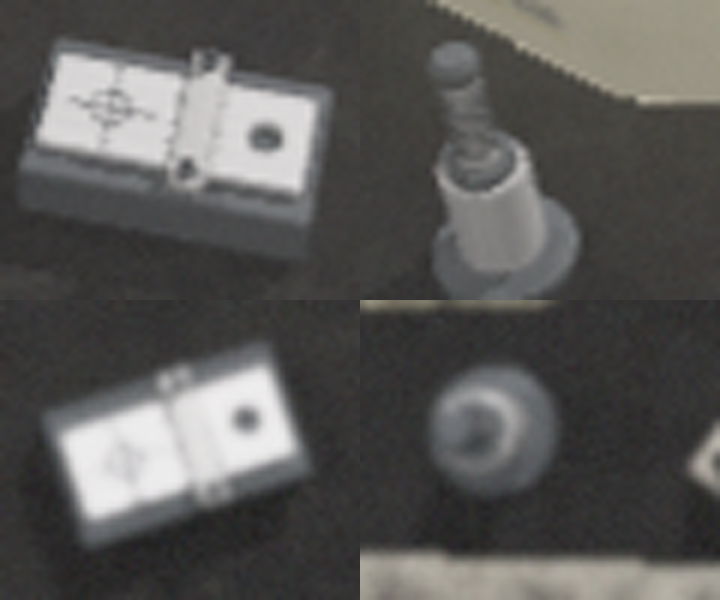

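```bash
python3 - <<'E'
from h import *
a=np.load("pics/scene0.npz");b=np.load("pics/top0.npz")
def tri(p,q):
    o1,d1=ray("scene",*p);o2,d2=ray("top",*q);A=np.stack([d1,-d2],1);s=np.linalg.lstsq(A,o2-o1,rcond=None)[0]
    x,y=o1+d1*s[0],o2+d2*s[1];return ((x+y)/2).round(1),np.linalg.norm(x-y).round(1)
for nm,p,q in(("mark",(263.42,239.08),(280.4,218.25)),("hole",(288.9,244.2),(300.75,211.6))):
    print(nm,onz("scene",*p,35).round(1),onz("top",*q,35).round(1),tri(p,q))
# blank outline by depth+white
for n,f in(("scene",a),("top",b)):
    P=cloud(n,f['d']);g=f['im'].min(2)
    m=(g>130)&(abs(P[...,2]-36)<12)&(np.hypot(P[...,0]-525,P[...,1]+180)<90)
    v,u=np.nonzero(m);Q=np.array([onz(n,x,y,35)[:2] for x,y in zip(u,v)]).astype(np.float32)
    print(n,"blank",cv2.minAreaRect(Q))
    # punch: points by height band
    R=np.hypot(P[...,0]-440,P[...,1]-103)
    for lo,hi in((0,20),(55,68),(66,75),(78,95),(95,118),(125,140)):
        k=(R<50)&(P[...,2]>lo)&(P[...,2]<hi);print(n,lo,hi,k.sum(),P[k].mean(0).round(1) if k.any() else'',P[k].min(0).round(0) if k.any() else'',P[k].max(0).round(0) if k.any() else '')
    k=(P[...,0]>380)&(P[...,2]>3)&(P[...,2]<110)&(P[...,0]<800)&(P[...,1]>-330)&(P[...,1]<0)&(R>60)
    nl,L,st,_=cv2.connectedComponentsWithStats(k.astype(np.uint8))
    for i in range(1,nl):
        if st[i,4]>25: w=P[L==i];print("  obj",w.mean(0).round(0),w.min(0).round(0),w.max(0).round(0))
E
```

```text
mark [ 523.1 -152.9   35. ] [ 519.3 -153.6   35. ] (array([ 519.5, -153.9,   39.9]), np.float64(1.7))
hole [ 544.2 -213.1   35. ] [ 540.9 -213.9   35. ] (array([ 540.9, -213.9,   39.5]), np.float64(1.2))
scene blank ((532.1782836914062, -178.93450927734375), (64.58982849121094, 110.6985092163086), 19.1156063079834)
scene 0 20 546 [434.6  96.6   5. ] [391.  54.   0.] [490. 153.  19.]
scene 55 68 74 [438.1 102.6  62. ] [426.  93.  55.] [463. 123.  68.]
scene 66 75 72 [441.  107.4  70.1] [426.  92.  66.] [460. 126.  75.]
scene 78 95 37 [441.9 106.7  86. ] [436. 102.  79.] [453. 115.  95.]
scene 95 118 50 [441.  106.5 106.6] [435. 102.  96.] [451. 117. 118.]
scene 125 140 51 [443.5 109.1 130. ] [436. 101. 125.] [454. 119. 133.]
  obj [ 788. -202.   49.] [ 779. -218.    3.] [ 800. -181.   91.]
  obj [706. -65.  28.] [691. -80.   3.] [738. -42.  52.]
  obj [ 738. -169.   27.] [ 725. -183.    3.] [ 798. -142.   52.]
  obj [ 722. -281.    9.] [ 676. -311.    3.] [ 799. -248.   17.]
  obj [ 522. -183.   31.] [ 478. -246.    3.] [ 597. -110.   48.]
  obj [428. -16.  30.] [413. -29.   3.] [451.
[... 203 characters left out ...]
[441.8 104.1  63.8] [424.  93.  57.] [459. 123.  68.]
top 66 75 40 [441.6 106.7  70. ] [427.  92.  67.] [458. 123.  74.]
top 78 95 5 [443.1 103.5  85.4] [436. 102.  80.] [450. 106.  95.]
top 95 118 6 [442.4 102.8 103.2] [436. 102.  96.] [447. 104. 117.]
top 125 140 45 [442.3 110.3 130.8] [433. 103. 126.] [452. 120. 135.]
  obj [ 787. -197.   56.] [ 778. -218.    3.] [ 800. -181.   92.]
  obj [ 722. -279.   10.] [ 674. -307.    3.] [ 774. -247.   18.]
  obj [ 735. -166.   31.] [ 723. -183.    3.] [ 747. -150.   52.]
  obj [706. -62.  32.] [690. -82.   3.] [728. -41.  53.]
  obj [ 527. -178.   33.] [ 473. -250.    3.] [ 580. -113.   48.]
  obj [430. -13.  34.] [409. -30.   3.] [448.  -0.  54.]
```

```bash
python3 - <<'E'
from h import *
a=np.load("pics/scene0.npz");b=np.load("pics/top0.npz")
for n,f in(("scene",a),("top",b)):
    P=cloud(n,f['d']);R=np.hypot(P[...,0]-444,P[...,1]-110)
    k=(R>30)&(P[...,2]>30)
    for y in range(10,240,20):
        s=k&(abs(P[...,1]-y)<10)&(P[...,0]>380)&(P[...,0]<650)
        if s.any():
            w=P[s];i=np.argsort(w[:,0])[:max(1,len(w)//40)];h=w[w[:,0]<w[:,0].min()+40];print(n,y,w[i].mean(0).round(0),"hmax near",h[:,2].max().round(0))
# cap & punch centre: silhouette rows in scene, circle in top
im=b['im'].astype(int);P=cloud("top",b['d'])
k=(P[...,2]>122)&(P[...,2]<138)&(np.hypot(P[...,0]-444,P[...,1]-110)<25)
v,u=np.nonzero(k);print("cap top",u.mean(),v.mean(),k.sum(),onz("top",u.mean(),v.mean(),131))
P=cloud("scene",a['d'])
k=(P[...,2]>127)&(P[...,2]<138)&(np.hypot(P[...,0]-444,P[...,1]-110)<25)
v,u=np.nonzero(k);print("cap scene",u.mean(),v.mean(),k.sum(),onz("scene",u.mean(),v.mean(),132))
# stand foot outline, top
P=cloud("top",b['d'])
k=(P[...,2]>2.5)&(np.hypot(P[...,0]-444,P[...,1]-110)<40)
v,u=np.nonzero(k);Q=np.array([onz("top",x,y,5)[:2] for x,y in zip(u,v)]).astype(np.float32);print(cv2.minEnclosingCircle(Q),k.sum())
k=(P[...,2]>57)&(P[...,2]<76)&(np.hypot(P[...,0]-444,P[...,1]-110)<30)
v,u=np.nonzero(k);Q=np.array([onz("top",x,y,64)[:2] for x,y in zip(u,v)]).astype(np.float32);print("rim",cv2.minEnclosingCircle(Q))
E
```

```text
scene 10 [529.  14.  77.] hmax near 48.0
scene 30 [531.  38. 112.] hmax near 153.0
scene 50 [520.  58. 112.] hmax near 149.0
scene 70 [509.  78. 109.] hmax near 146.0
scene 90 [506.  93. 105.] hmax near 145.0
scene 110 [504. 114.  97.] hmax near 145.0
scene 130 [504. 131.  98.] hmax near 145.0
scene 150 [503. 149. 102.] hmax near 145.0
scene 170 [503. 168.  99.] hmax near 145.0
scene 190 [504. 194.  98.] hmax near 144.0
scene 210 [504. 210.  99.] hmax near 144.0
scene 230 [503. 231. 101.] hmax near 143.0
top 10 [534.  16.  92.] hmax near 45.0
top 30 [530.  37. 111.] hmax near 155.0
top 50 [519.  57. 111.] hmax near 150.0
top 70 [508.  77. 111.] hmax near 148.0
top 90 [504.  93. 100.] hmax near 146.0
top 110 [504. 111.  96.] hmax near 146.0
top 130 [503. 132. 108.] hmax near 145.0
top 150 [502. 151.  97.] hmax near 145.0
top 170 [504. 171. 105.] hmax near 147.0
top 190 [504. 190.  94.] hmax near 146.0
top 210 [504. 210.  91.] hmax near 146.0
top 230 [503. 227.  90.] hmax near 146.0
cap top 185.25 241.4375 48 [442.72601476 110.08118187 131.        ]
cap scene 154.70454545454547 189.6818181818182 44 [443.06529672 108.85201159 132.        ]
((444.55413818359375, 105.78600311279297), 39.3723258972168) 373
rim ((442.0336608886719, 110.09601593017578), 18.701135635375977)
```

Request:
step_arm --commands "19.1 -51.6 -3 22;19.1 -51.6 -3 22;19.1 -51.6 -3 22;19.1 -51.6 -3 22;19.1 -51.6 -3 22;19.1 -51.6 -3 22;19.1 -51.6 -3 22;19.1 -51.6 -3 22;19.1 -51.6 -5.6 22;19.1 -51.6 -5.6 22;19.1 -51.6 -5.6 22;19.1 -51.6 -5.6 22;19.1 -51.6 -5.6 22;19.1 -51.6 -5.6 22;19.1 -51.6 -5.6 22" --gripper 5.5

```text
t: 1.98
tcp_pos: [443.1, 110.5, 200.5]
tcp_rot: [0.0, -0.001, 1.0, 0.0]
ft_force: [0.2, 0.3, 0.2]
grip_width: 0.645
gripper_force: 0.0
```

```bash
python3 - <<'E'
from h import *
im,_=shot("scene","s1");print([proj("scene",p) for p in((443,110,175),(443,110,132))])
save(im,"s1",5,(100,90,240,210))
E
```

```text
[(np.float64(150.77948174867714), np.float64(176.92698658457985)), (np.float64(154.33191185249254), np.float64(189.50697841987818))]
```

View pics/s1.png

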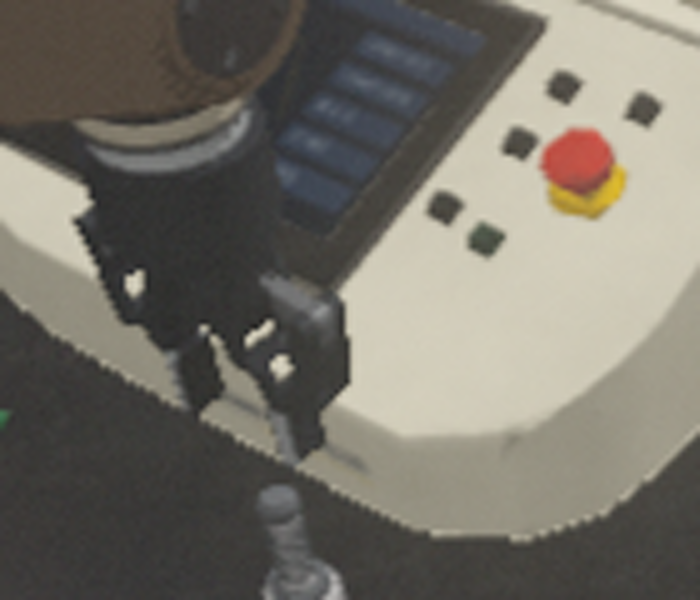

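The fingertips are at about (205,410) and (295,460) in the crop. Their midpoint matches the projected tool axis, and the cap at (280,500) lies just below it. The arm can go straight down.

Request:
step_arm --commands "0 0 -3 0;0 0 -5 0;0 0 -6.5 0;0 0 -8 0;0 0 -9 0;0 0 -9.8 0;0 0 -9.8 0;0 0 -9.8 0"

```text
t: 3.02
tcp_pos: [443.5, 110.2, 102.8]
tcp_rot: [0.0, -0.001, 1.0, 0.0]
ft_force: [-0.1, 0.7, 0.2]
grip_width: 0.647
gripper_force: 0.0
```

Request:
step_arm --commands "0 0 0 0;0 0 0 0;0 0 0 0;0 0 0 0;0 0 0 0;0 0 0 0;0 0 0 0;0 0 0 0" --gripper 0

```text
t: 4.03
tcp_pos: [443.5, 110.2, 102.8]
tcp_rot: [0.0, -0.001, 1.0, 0.0]
ft_force: [-1.4, -0.2, 4.5]
grip_width: 0.198
gripper_force: 58.4
```

Request:
step_arm --commands "0 0 0.5 0;0 0 1 0;0 0 2 0;0 0 3.5 0;0 0 5 0;0 0 6.5 0;0 0 8 0;0 0 8.5 0;0 0 8.5 0"

```text
t: 5.15
tcp_pos: [443.2, 110.1, 187.7]
tcp_rot: [0.0, -0.001, 1.0, -0.0]
ft_force: [-0.2, -0.8, -2.8]
grip_width: 0.191
gripper_force: 58.5
```

```bash
python3 - <<'E'
from h import *
im,_=shot("scene","s2");s=sense();print(s['tcp_pos'],s['ft_force'],s['wrist_torque'])
x,y,z=s['tcp_pos'];print([proj("scene",(443,110,h)) for h in(105,149,155)])
save(im,"s2",6,(110,130,210,230))
E
```

```text
[442.84816272 110.12680684 187.05348992] [-0.36704614 -0.37749753 -2.75100516] [-0.00512268 -0.00412574  0.00169228]
[(np.float64(156.43605626018933), np.float64(196.95824943593138)), (np.float64(152.95812762940594), np.float64(184.64208486677785)), (np.float64(152.4638501201443), np.float64(182.8917317706803))]
```

View pics/s2.png

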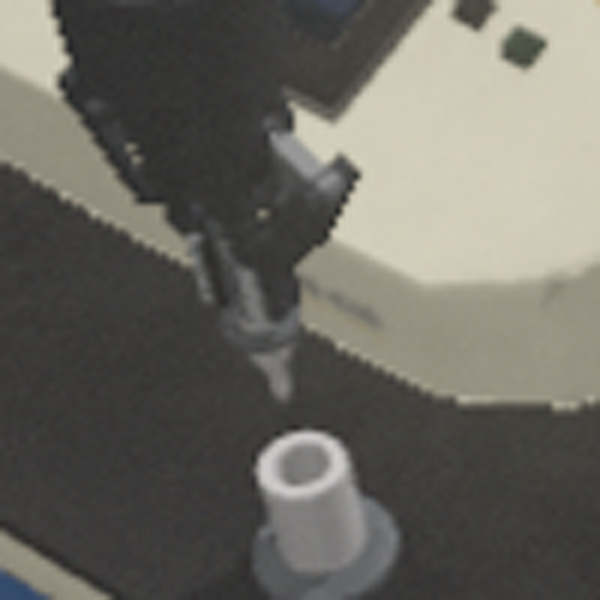

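The nose point is at (283,402) in the crop, which matches the projected axis at z≈105, so the punch hangs upright. The stand mouth is at about (303,465). Next I'll move over the mark.

Request:
step_arm --commands "1.5 -5 0 0;3 -10 0 0;4.5 -15 0 0;6 -20 0 0;7 -24 0 0;7.8 -26.3 0 0;7.8 -26.3 0 0;7.8 -26.3 -2.5 0;7.8 -26.3 -4.5 0;7.8 -26.3 -5 0;7.8 -26.3 -5 0;7.8 -26.3 -5 0"

```text
t: 6.7
tcp_pos: [521.8, -152.8, 138.5]
tcp_rot: [0.001, -0.001, 1.0, -0.0]
ft_force: [0.4, 0.2, -2.5]
grip_width: 0.195
gripper_force: 59.0
```

```bash
python3 - <<'E'
from h import *
im,_=shot("scene","s3");t,_=shot("top","t3");s=sense();print(s['tcp_pos'],s['ft_force'])
x,y,z=s['tcp_pos'];print("tip pred",proj("scene",(x,y,z-82.8)),"mark",proj("scene",(523.1,-152.9,35)),"mark0 263.42 239.08")
save(im,"s3",8,(230,190,310,260))
E
```

```text
[ 521.69635841 -152.97868193  138.43661008] [ 1.18744899  0.64130124 -2.85737235]
tip pred (np.float64(263.385569736712), np.float64(234.5504610556308)) mark (np.float64(263.4448446129439), np.float64(239.07693165161427)) mark0 263.42 239.08
```

View pics/s3.png

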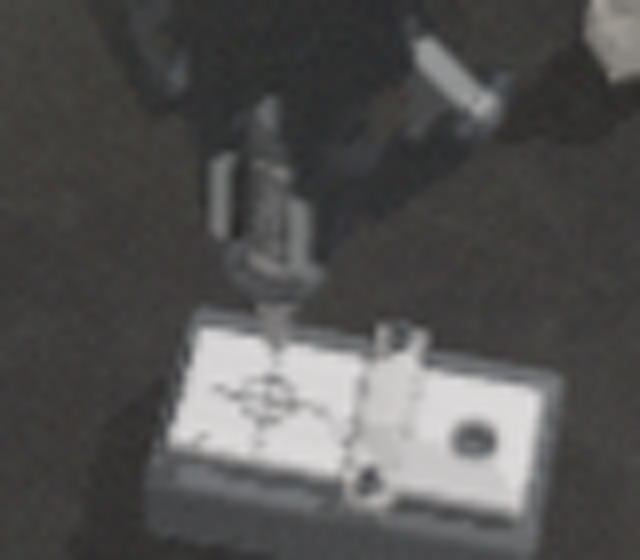

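The circle is at (270,399) in the crop. The nose, near (275,330), is coming down over it. I'll go lower and check again before contact.

Request:
step_arm --commands "0 0 -0.8 0;0 0 -1.4 0;0 0 -1.5 0;0 0 -1.5 0"

```text
t: 7.3
tcp_pos: [521.0, -152.8, 122.0]
tcp_rot: [-0.0, -0.001, 1.0, 0.0]
ft_force: [-0.2, -0.1, -2.0]
grip_width: 0.192
gripper_force: 59.0
```

```bash
python3 - <<'E'
from h import *
im,_=shot("scene","s4");t,_=shot("top","t4");s=sense();print(s['tcp_pos'],s['ft_force'])
x,y,z=s['tcp_pos']
for h in(0,10,22,33,47): 
    p=np.array(proj("scene",(x,y,z-82.8+h)));print(h,p.round(1),((p-[240,205]+.5)*12-.5).round(0))
g=cv2.createCLAHE(3,(4,4)).apply(im[205:255,240:300].max(2))
cv2.imwrite("pics/s4.png",cv2.resize(g,None,fx=12,fy=12,interpolation=cv2.INTER_CUBIC))
E
```

```text
[ 521.24252376 -152.95126257  122.45892882] [ 0.67371648  0.26885114 -2.2465727 ]
0 [263.1 238.5] [283. 408.]
10 [263.2 236.1] [284. 379.]
22 [263.3 233.2] [286. 344.]
33 [263.5 230.5] [287. 311.]
47 [263.6 226.9] [289. 269.]
```

View pics/s4.png

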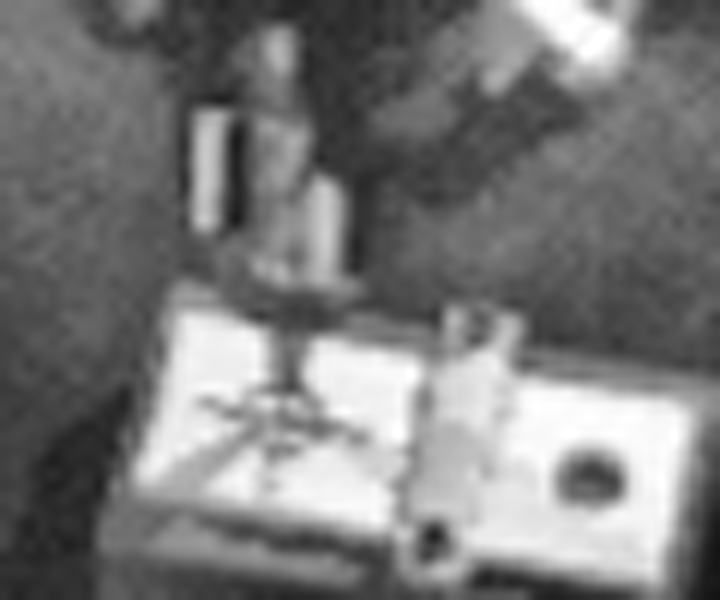

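The circle centre is at about (282,418) in the crop. The nose comes down at x≈287 with its point near (285,400), a few mm above the blank, so it should land close to centre. Now I press in steps.

Request:
step_arm --commands "0 0 -0.2 0;0 0 -0.4 0;0 0 -0.6 0;0 0 -0.8 0;0 0 -0.8 0"

```text
t: 8.02
tcp_pos: [521.4, -153.0, 115.0]
tcp_rot: [0.0, -0.001, 1.0, -0.0]
ft_force: [-1.8, 0.7, 3.5]
grip_width: 0.2
gripper_force: 59.3
```

Request:
step_arm --commands "0 0 -0.1 0;0 0 -0.2 0;0 0 -0.2 0"

```text
t: 8.4
tcp_pos: [521.4, -153.0, 112.8]
tcp_rot: [0.0, -0.001, 1.0, -0.0]
ft_force: [-1.9, 0.9, 5.3]
grip_width: 0.194
gripper_force: 59.5
```

Request:
step_arm --commands "0 0 -0.1 0;0 0 -0.1 0;0 0 -0.1 0"

```text
t: 8.78
tcp_pos: [521.4, -153.0, 111.9]
tcp_rot: [0.0, -0.001, 1.0, -0.0]
ft_force: [-2.2, 1.4, 4.7]
grip_width: 0.195
gripper_force: 59.6
```

Request:
step_arm --commands "0 0 -0.1 0;0 0 -0.2 0;0 0 -0.3 0;0 0 -0.3 0"

```text
t: 9.28
tcp_pos: [521.5, -153.0, 109.1]
tcp_rot: [0.0, -0.001, 1.0, -0.0]
ft_force: [-1.4, 0.8, 6.6]
grip_width: 0.193
gripper_force: 59.8
```

Request:
step_arm --commands "0 0 -0.1 0;0 0 -0.2 0;0 0 -0.3 0;0 0 -0.3 0"

```text
t: 9.78
tcp_pos: [521.3, -152.9, 105.3]
tcp_rot: [0.0, -0.001, 1.0, -0.0]
ft_force: [-0.2, 1.2, 2.9]
grip_width: 0.195
gripper_force: 59.7
```

Request:
step_arm --commands "0 0 -0.1 0;0 0 -0.1 0;0 0 -0.1 0"

```text
t: 10.15
tcp_pos: [521.1, -152.9, 104.1]
tcp_rot: [0.0, -0.001, 1.0, -0.0]
ft_force: [-0.2, 0.5, 2.0]
grip_width: 0.194
gripper_force: 59.7
```

The push fell from about 9 N to 4.5 N at roughly 12 mm of travel, so the punch has snapped. I'll lift straight up and go back over the stand.

Request:
step_arm --commands "0 0 0.5 0;0 0 1.2 0;0 0 2 0;0 0 3.5 0;0 0 5.5 0;0 0 8.3 0;0 0 8.3 0;-1 3.3 8.3 0;-2.5 8.4 8.3 0;-4 13.5 8.3 0;-5.5 18.5 8.3 0;-7 23.6 8.3 0;-7.8 26.3 8.3 0;-7.8 26.3 8.3 0;-7.8 26.3 8.3 0;-7.8 26.3 8.3 0"

```text
t: 12.15
tcp_pos: [443.3, 109.3, 187.1]
tcp_rot: [-0.0, 0.0, 1.0, -0.0]
ft_force: [-0.1, 0.1, -2.6]
grip_width: 0.194
gripper_force: 59.5
```

```bash
python3 - <<'E'
from h import *
im,_=shot("scene","s5");t,_=shot("top","t5");s=sense();print(s['tcp_pos'],s['ft_force'])
x,y,z=s['tcp_pos']
c=lambda p:((np.array(p)-[110,130]+.5)*6-.5).round(0)
print(c(proj("scene",(x,y,z-82.8))),c(proj("scene",(443,110,64))),c(proj("scene",(443,110,105-.5))))
f=lambda i:cv2.resize(i[130:230,110:210],None,fx=6,fy=6,interpolation=cv2.INTER_CUBIC)
o=np.load("pics/s2.npz")['im'];print("diff",np.abs(im.astype(int)-o).mean(2)[130:230,110:210].mean())
cv2.imwrite("pics/s5.png",f(im)[...,::-1])
E
```

```text
[443.37167154 109.33896167 187.21751157] [ 0.47591734  0.17079181 -2.41982195]
[283. 405.] [299. 469.] [281. 405.]
diff 1.9669666666666665
```

View pics/s5.png

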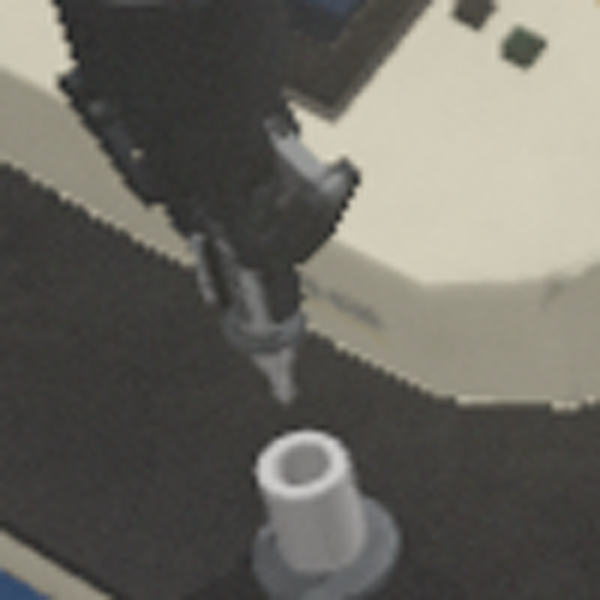

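The point is at (284,403), as it was before, and the mouth centre at (303,465) is within about 1 mm of the axis. I'll lower it into the stand.

Request:
step_arm --commands "0.05 0 -1.5 0;0.05 0 -3 0;0.05 0 -4.2 0;0.05 0 -5 0;0.05 0 -5.6 0;0.05 0 -6 0;0.05 0 -6 0"

```text
t: 13.12
tcp_pos: [443.6, 110.2, 127.2]
tcp_rot: [-0.0, -0.001, 1.0, -0.0]
ft_force: [-0.9, 0.6, -2.6]
grip_width: 0.19
gripper_force: 59.5
```

Request:
step_arm --commands "0 0 -0.5 0;0 0 -1 0;0 0 -1.5 0;0 0 -1.9 0;0 0 -2.2 0;0 0 -2.2 0"

```text
t: 13.88
tcp_pos: [443.4, 110.1, 105.0]
tcp_rot: [-0.0, -0.001, 1.0, -0.0]
ft_force: [-0.1, -0.3, -2.9]
grip_width: 0.195
gripper_force: 59.5
```

Request:
step_arm --commands "0 0 -0.1 0;0 0 -0.2 0;0 0 -0.25 0;0 0 -0.25 0"

```text
t: 14.38
tcp_pos: [443.6, 110.2, 102.9]
tcp_rot: [0.0, -0.001, 1.0, 0.0]
ft_force: [-0.8, 0.9, -2.8]
grip_width: 0.193
gripper_force: 59.5
```

Nothing is touching yet, so I'll ease down to contact.

Request:
step_arm --commands "0 0 -0.05 0;0 0 -0.1 0;0 0 -0.1 0"

```text
t: 14.75
tcp_pos: [443.8, 110.2, 102.9]
tcp_rot: [-0.0, -0.001, 1.0, -0.0]
ft_force: [-3.6, -0.3, 5.5]
grip_width: 0.195
gripper_force: 59.9
```

Request:
step_arm --commands "0 0 0 0;0 0 0 0;0 0 0 0;0 0 0 0;0 0 0 0;0 0 0 0;0 0 0 0;0 0 0 0" --gripper 5.5

```text
t: 15.75
tcp_pos: [443.6, 110.1, 101.8]
tcp_rot: [0.0, -0.001, 1.0, 0.0]
ft_force: [-1.0, -0.5, 0.1]
grip_width: 0.642
gripper_force: 0.0
```

Request:
step_arm --commands "0 0 1 0;0 0 2.5 0;0 0 4 0;0 0 6 0;0 0 9 0;0 0 12 0;0 0 14 0;0 0 14 0;-2 10 14 0;-4 16 14 0;-4 20 14 0;-4 20 14 0;-4 20 14 0"

```text
t: 17.38
tcp_pos: [403.0, 310.4, 240.9]
tcp_rot: [-0.001, -0.002, 1.0, -0.001]
ft_force: [-0.5, -1.1, 0.4]
grip_width: 0.645
gripper_force: 0.0
```

```bash
python3 - <<'E'
from h import *
im,_=shot("scene","s6");o=np.load("pics/scene0.npz")
t,_=shot("top","t6");ot=np.load("pics/top0.npz")
for a,b in((im,o['im']),(t,ot['im'])):
    d=cv2.GaussianBlur(np.abs(a.astype(int)-b).max(2).astype(np.uint8),(3,3),0)>25
    n,L,st,_=cv2.connectedComponentsWithStats(d.astype(np.uint8));print([s.tolist() for s in st[1:] if s[4]>8])
save(np.hstack([im[170:250,130:310],]),"s6",4)
E
```

```text
[[0, 15, 69, 90, 3780], [2, 54, 5, 6, 11], [66, 107, 20, 20, 105], [60, 121, 25, 27, 367], [54, 124, 3, 4, 10], [0, 302, 58, 51, 1229], [1, 340, 27, 13, 169], [29, 342, 24, 29, 127], [0, 351, 19, 29, 193], [20, 354, 10, 15, 56], [16, 368, 2, 5, 9], [37, 376, 11, 8, 50], [6, 378, 3, 6, 11]]
[[6, 229, 109, 155, 10866], [77, 237, 12, 12, 83]]
```

View pics/s6.png

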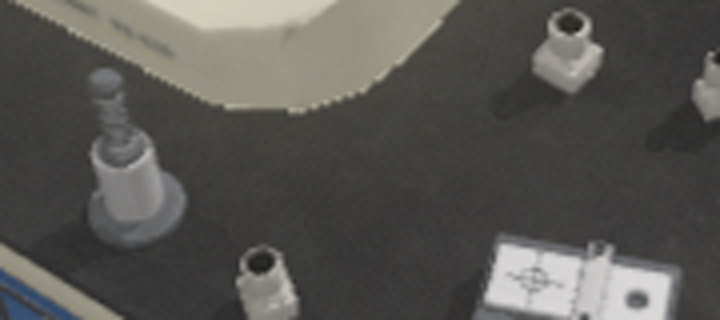

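The punch stands upright in its stand, with its cap at (105,80) and the collar on the rim at (122,150). Nothing else differs from the first picture except the arm, so I'm handing in.

```bash
python3 -c "
from bench import *
print(hand_in())"
```

```text
the job is handed in; nothing more can be done
None
```

The punch snapped once, inside the scribed circle; it hangs upright in its stand again with the collar on the rim, the nozzles, block and weight did not move, and the job is handed in.

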